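# Weigh the potato basket on the spring scale

## Task

Weigh the small steel basket of potatoes: lift it by its wooden grip block, thread its bail over the upturned tip of the spring scale's hook, and ease it down slowly into the dip of the hook until the spring carries all of it, then let go so that the pointer settles without a jerk. Do not let the load drop or spring back, do not force the hook or push the pointer to the bottom of its travel, keep the basket upright and leave the other things on the counter where they are.

Things in the scene. Friction and masses are not known exactly. Their poses are not given: they have to be found in the camera images.
- basket: Loose round steel basket of potatoes, 106 mm across and 55 mm high at the rim, 0.14 to 0.56 kg in all (varies). Origin at the centre of its underside, z up. Its stiff round-bar bail (7 mm bar, does not pivot) stands in the basket's x-z plane: up at x = -51 and +51 mm to 95 mm height, then sloping to a peak on the axis. The window under the bail opens along the basket's y. Same after a half turn
- basket_grip (a point): centre of the basket's oak grip block, 26 x 26 mm (sides along the basket's x and y) and 44 mm tall, on an 8 mm neck above the bail peak: its centre is 169 mm above the basket's underside and 49 mm above the bail peak, its underside 27 mm above the peak. Axes as the basket's
- bail_peak (a point): middle of the bar at the peak of the bail, on the basket's axis, 120 mm above its underside and 65 mm above the rim; axes as the basket's
- scale: Standing spring scale, fixed. Origin on the counter straight below the hook seat, z up. Base plate 12 mm high, x -75 to 75, y -60 to 210 mm. Column at y = 165 mm (50 mm along x, 34 along y, 370 mm tall) with graduated white faces and pointers on its two x sides. From it the hook arm, an 8 mm round steel bar, runs along the scale's -y; see hook_seat
- hook_seat (a point): middle of the bail bar when seated in the hook's dip: on the scale's z axis, 257 mm above the counter unloaded, sinking with the hook. Axes as the scale's: +y to the column, -y to the free tip. The arm's axis is 10.6 mm below it here, and rises at 45 degrees both ways: to the tip at y -22 mm, and to the level arm from y +22 mm on. Arm and tip tops are 15 to 16 mm above this point
- scale_hook (a joint): how far the hook and pointer have sunk, m: 0 unloaded, grows downwards to the stop at 0.130; keep clear of the last 10 mm. The spring yields evenly, 50 N/m (about 20 mm per 100 g), with little damping, so a basket let go too high or too low bounces; faster than 0.1 m/s counts as a jerk
- cups: bystander: nested green plastic measuring cups, 80 mm across, 50 mm high, handles out to one side; origin under the centre
- spoon_rest: bystander: blue ceramic spoon rest, 90 x 185 mm, 18 mm high; origin under the dish
- whisk: bystander: stainless balloon whisk lying down, 270 mm long, 45 mm high, along its x; origin on the counter at the neck
- dough_hook: bystander: coiled steel dough hook lying down, 175 mm long, 50 mm high, along its x; origin on the counter below its middle
- ramekin: bystander: white ceramic bowl, 84 mm across, 45 mm high; origin under its centre
- jar: bystander: glass jar with a steel lid, 60 mm across, 90 mm high; origin under its centre
Mind the look-alikes: they are no part of the job. What is shaped like the basket but blue or green is not meant.

How it is judged:
By the outcome, as a careful person would: the job done as asked, in the order asked, and still so for the second after the job is handed in, with the robot touching nothing.
It also fails if it takes over 64 s, if anything falls off the work surface, if the arm or the gripper's body presses on something with over 40 N, if the wrist force passes 120 N, or if a joint passes its speed limit or range.

## Robot

A 6-joint arm with a two-finger parallel gripper is mounted at the origin on the work surface. World frame = base frame: x ahead of the robot, y to its left, z up, the work surface at z = 0. Lengths are in m, angles in rad, forces in N, time in s.
With the tool pointing down it reaches from about 0.15 to 0.775 m from the base axis. Payload 6.1 kg.
Tool frame: the origin (TCP) lies at the very end of the fingers, on their centre line; the grasp point (between the pads) lies 19 mm behind it (manip.pinch_z is the distance from the TCP to the grasp point, in m); z points along the fingers, y is the line along which they close (so a half turn about z gives the same grasp; the last joint's range is limited). The gripper opens to 85 mm and grips with 20 to 120 N. Pads are 22 mm wide; open, the fingers measure 114 mm over their backs; the gripper's body (76 mm by 85 mm) begins 54 mm behind the grasp point. The pads swing forward as they close: fully open they stand 13 mm farther back than shut.
Start: joints at [1.225, 0.126, -0.04, 1.405, 0, 1.571], TCP at [0.178, 0.494, 0.231] pointing down, gripper open.
Joint ranges: [-2.72, 2.72], [-0.95, 1.95], [-1.27, 1.35], [-1.78, 2.02], [-1.46, 1.47], [-3.14, 3.14]. Speed limits (rad/s): [2.39, 2.39, 3.01, 3.14, 3.14, 3.14].

## Interface

Orientations are given as a unit quaternion [x, y, z, w].
In Python, from rig import telemetry, viewer, workorder, models, manip gives the robot as it stands.
- The arm moves only by the shell command python3 -m inch 'ROWS' [OPENING]. ROWS is JSON, a list of rows, each an object of numbers: "tx", "ty", "tz": the shift along the tool's x, y, z in m; "ax", "ay", "az": the turn, a rotation vector about the tool's x, y, z in degrees. In form: [{"tx": .., "ty": .., "tz": .., "ax": .., "ay": .., "az": ..}, ...]. A call has 1 to 20 rows; each row shifts and turns the commanded pose from where the row before left it, along the tool's axes as they then stand; what a row does not reach is not made up. A row lasts 1/8 s, in which the tool goes at most 62.5 mm and 10.7 degrees, less where a joint would pass 70% of its speed; a pose out of reach is approached as far as the arm can. A call with a gripper value outside its range is refused whole. OPENING is the closure in counts, from 0 (fully open) to 255 (shut), set as the call begins (- or left out, the last holds). The fingers move at their own pace and stop on an object; the grip force is fixed at half the most. Time passes only in rows, so rows that do not move let the fingers close. It gives the time, the measured TCP pose, the force, the opening and the grip force at its end, in the units of the state.
- telemetry.observe(): the state, without advancing time (a new reading comes with each control period).
- viewer.capture(name): name is "scene" or "side" or "wrist"; returns (picture, depth): 384x512x3 uint8, blue, green, red; 384x512 float32, m along the optical axis (not along the pixel's ray), 0 where there is no reading.
- viewer.camera_model(name): a dict with "intrinsics" (3x3 intrinsics, pixels), "dist_coeffs" ([k1, k2, p1, p2, k3] as OpenCV has them; the pictures are not rectified), "origin" and "rotation" of the camera in the world. Camera axes: x right, y down, z forward; pixel columns grow to the right and rows downward; lengths in m; the calibration is good to about 2 mm. A picture is of the moment at which its call begins: read the wrist's pose just before it. camera_model takes no time and is no camera call; for the wrist camera it gives the pose at the moment of the call.
- workorder.job_done(): hands the job in; it is judged then, once.
Trained networks look in the newest picture that a camera, given by its name, has taken for a name from the list of things; names that differ only in an ending like _2 or _b are one class to them, and where a whole thing is asked for, a point or a joint stands for the part that bears it (a point fixed in the world has none). Each returns a list of dicts, best first, with "score" (0 to 1); they miss things now and then, are a little off and sometimes report something else, mostly with a low value. They report only what shows in the picture. A call takes as long as a camera call. They do not tell look-alikes from the thing itself.
- models.search_frame(thing, camera): "centre" ([column, row] in pixels, amid what is visible of it).
- models.tip_of(thing, camera): "centre" ([column, row] in pixels: a listed point, or the origin of a listed thing).
The state is a dict: "t": time; "joint_positions": joint angles; "joint_vel": joint speeds; "joint_efforts": joint torques, N m; "position": TCP position; "ee_rot": TCP orientation; "force": force on the tool from outside, world axes, zero at the start; "torque": the same for the moment, N m; "opening": finger opening in m; "finger_force": force on a finger pad.
Only numpy, scipy, OpenCV 4.12 (cv2) and the standard library are available. Lean on these libraries where they do the work, as an engineer would, in place of code of your own. Each camera call takes 0.05 s, during which the arm holds its last target. There are 200 camera calls.

## Working session

There is one attempt and no reset: what is moved stays moved. The work goes in short steps, Python scripts to look and compute and a shell command to move; the robot and the scene stay as the last step left them, time stands still between calls to the robot, and variables do not carry over. Pictures are saved under pics/ and viewed, at most 10 in all, crops included, and the job is handed in when it is done.

```bash
ls; mkdir -p pics; cat > h.py <<'E'
import numpy as np, cv2
from rig import telemetry, viewer, workorder, models, manip
from scipy.spatial.transform import Rotation as R
def cam(n):
    m=viewer.camera_model(n); return np.array(m["intrinsics"]),np.array(m["dist_coeffs"]),np.array(m["origin"]),np.array(m["rotation"])
def ray(n,px,m=None):
    K,D,o,Rm=m or cam(n)
    u=cv2.undistortPoints(np.array([[px]],float),K,D)[0,0]
    return o,Rm@np.array([u[0],u[1],1.])
def at_z(n,px,z,m=None):
    o,d=ray(n,px,m); return o+d*(z-o[2])/d[2]
def at_depth(n,px,dep,m=None):
    o,d=ray(n,px,m); return o+d*dep
def tri(n1,p1,n2,p2):
    o1,d1=ray(n1,p1);o2,d2=ray(n2,p2)
    s=np.linalg.lstsq(np.c_[d1,-d2],o2-o1,rcond=None)[0]
    a=o1+d1*s[0];b=o2+d2*s[1]; return (a+b)/2,np.linalg.norm(a-b)
E
python3 - <<'E'
from h import *
print(telemetry.observe())
ims=[]
for n in("scene","side"):
    im,d=viewer.capture(n); np.savez(f"{n}.npz",im=im,d=d); cv2.imwrite(f"pics/{n}0.png",im)
    K,D,o,Rm=cam(n); print(n,o.round(3),Rm.round(2).tolist(),K[0,0])
    for f,t in(("tip_of","basket_grip"),("tip_of","bail_peak"),("tip_of","basket"),("tip_of","hook_seat"),("tip_of","scale"),("search_frame","basket")):
        print(n,f,t,[(np.round(r["centre"]).tolist(),round(r["score"],2)) for r in getattr(models,f)(t,n)])
E
```

```text
pics
{'t': 0.0, 'joint_positions': array([ 1.22500819e+00,  1.26396095e-01, -4.05897094e-02,  1.40539663e+00,
       -4.14652150e-06,  1.57077936e+00]), 'joint_vel': array([ 1.09177875e-04,  6.13640746e-05,  2.73243108e-03, -3.11095295e-04,
       -4.83131750e-04, -7.28750242e-04]), 'joint_efforts': array([ 1.63965851e-03, -4.35913289e+01,  3.52922988e+01,  1.74134632e-02,
        1.83421225e-04,  3.09802040e-06]), 'position': array([0.17780911, 0.4935504 , 0.2305284 ]), 'ee_rot': array([ 1.72025575e-01,  9.85092164e-01, -7.81584681e-04, -1.34396307e-04]), 'force': array([-0.28456883,  0.2988964 ,  0.59750176]), 'torque': array([ 0.032321  ,  0.00095031, -0.00898154]), 'finger_force': 0.0, 'opening': 0.08526438524627948}
scene [0.938 0.464 0.878] [0.25, 0.9, -0.35, -0.1] 362.4837608234583
scene tip_of basket_grip [([153.0, 208.0], 0.85), ([208.0, 234.0], 0.83), ([242.0, 150.0], 0.63), ([301.0, 187.0], 0.57)]
scene tip_of bail_peak [([210.0, 245.0], 0.81), ([240.0, 156.0], 0.74), ([158.0, 223.0], 0.63)]
scene tip_of basket [([211.0, 268.0], 0.87), ([167.0, 248.0], 0.84), ([241.0, 182.0], 0.59)]
scene tip_of hook_seat [([316.0, 196.0], 0.78)]
scene tip_of scale [([304.0, 257.0], 0.77), ([315.0, 199.0], 0.25)]
scene search_frame basket [([161.0, 236.0], 0.74), ([210.0, 260.0], 0.66), ([243.0, 172.0], 0.61)]
side [-0.035 -0.717  0.681] [0.81, -0.32, 0.19, -0.46] 358.2463145084454
side tip_of basket_grip [([327.0, 164.0], 0.72), ([281.0, 158.0], 0.71), ([284.0, 215.0], 0.7)]
side tip_of bail_peak [([284.0, 231.0], 0.8), ([319.0, 179.0], 0.71), ([278.0, 173.0], 0.67)]
side tip_of basket [([275.0, 202.0], 0.81), ([285.0, 271.0], 0.77), ([322.0, 207.0], 0.58)]
side tip_of hook_seat [([206.0, 147.0], 0.52)]
side tip_of scale [([207.0, 220.0], 0.85)]
side search_frame basket [([285.0, 258.0], 0.72), ([323.0, 195.0], 0.56), ([276.0, 226.0], 0.37)]
```

```bash
sed -i 's/np.array(m\["rotation"\])$/R.from_quat(m["rotation"]).as_matrix()/' h.py
python3 - <<'E'
from h import *
a=cv2.imread("pics/scene0.png");b=cv2.imread("pics/side0.png")
c=np.vstack([a[110:310,90:390],b[100:300,130:430]])
cv2.imwrite("pics/both.png",np.hstack([cv2.resize(a[110:310,110:360],None,fx=1.6,fy=1.6,interpolation=3),cv2.resize(b[100:300,150:390],None,fx=1.6,fy=1.6)]))
cv2.imwrite("pics/sc.png",cv2.resize(a,(800,600)))
for z,n,ps in((.169,"scene",[(153,208),(208,234),(242,150)]),(0,"scene",[(211,268),(167,248),(241,182)]),(.169,"side",[(327,164),(281,158),(284,215)]),(0,"side",[(275,202),(285,271),(322,207)])):
    print(n,z,[at_z(n,p,z).round(3).tolist() for p in ps])
print(tri("scene",(316,196),"side",(206,147)),tri("scene",(304,257),"side",(207,220)))
E
```

```text
scene 0.169 [[0.85, -0.148, 0.169], [0.765, -0.007, 0.169], [0.548, -0.223, 0.169]]
scene 0 [[0.767, -0.014, 0.0], [0.847, -0.135, 0.0], [0.537, -0.251, 0.0]]
side 0.169 [[0.862, -0.136, 0.169], [0.787, -0.003, 0.169], [0.543, -0.234, 0.169]]
side 0 [[0.772, 0.002, 0.0], [0.533, -0.257, 0.0], [0.866, -0.134, 0.0]]
(array([0.53587761, 0.07961548, 0.25932657]), np.float64(0.01278838800745669)) (array([ 0.52870029,  0.08469085, -0.00180368]), np.float64(0.0038609259141039213))
```

View pics/sc.png

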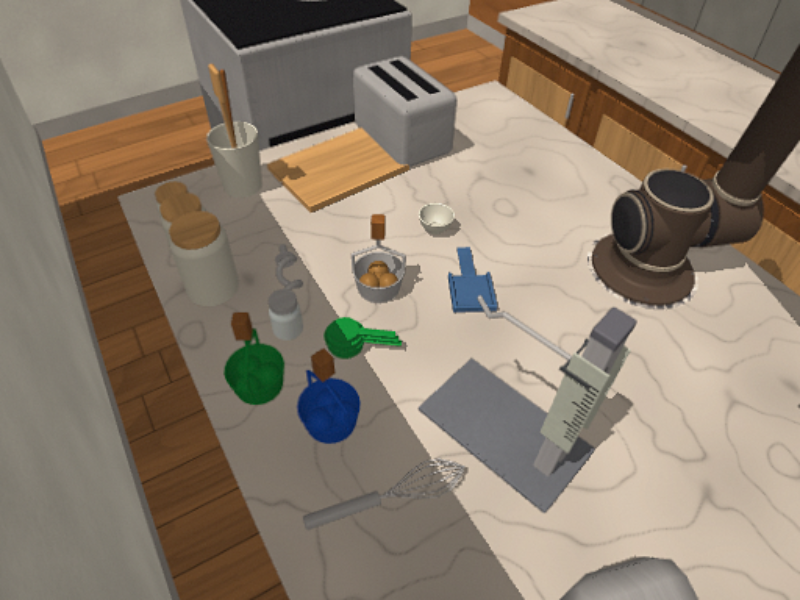

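View pics/both.png

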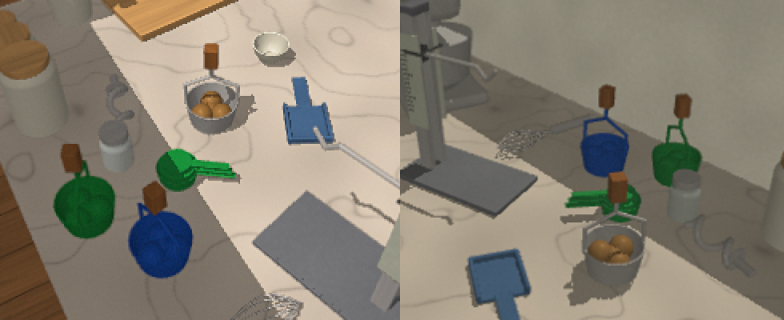

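```bash
cat >> h.py <<'E'
def cloud(n,d,m=None):
    K,D,o,Rm=m or cam(n)
    v,u=np.mgrid[:d.shape[0],:d.shape[1]]; k=d>0
    p=cv2.undistortPoints(np.c_[u[k],v[k]].astype(float)[:,None],K,D)[:,0]
    P=np.c_[p,np.ones(len(p))]*d[k][:,None]
    return P@Rm.T+o, np.c_[u[k],v[k]]
def pca(P):
    c=P.mean(0); w,V=np.linalg.eigh(np.cov((P-c).T)); return c,V[:,-1],np.sqrt(w[::-1])
E
python3 - <<'E'
from h import *
for n in("scene","side"):
    f=np.load(n+".npz"); P,uv=cloud(n,f["d"]); im=f["im"]
    x,y,z=P.T
    b=P[(abs(x-.54)<.08)&(abs(y+.235)<.08)]
    for lo,hi in((.148,.19),(.122,.145),(.075,.125),(.04,.056)):
        q=b[(b[:,2]>lo)&(b[:,2]<hi)]
        if len(q)>5:
            c,a,s=pca(q[:,:2]); r=cv2.minAreaRect(q[:,:2].astype(np.float32)*1000)
            print(n,"basket",lo,len(q),c.round(3),np.degrees(np.arctan2(a[1],a[0])).round(1),s.round(4),np.round(q[:,:2].min(0),3),q[:,:2].max(0).round(3),np.round(r[1]),round(r[2],1))
    g=P[(abs(x-.55)<.25)&(abs(y-.1)<.25)&(z>.22)&(z<.3)&(y>0)]
    h=(abs(x-.55)<.25)&(y>0.0)&(z>.006)&(z<.02)&(y<.4)
    q=P[h]; r=cv2.minAreaRect(q[:,:2].astype(np.float32)*1000); print(n,"plate",len(q),np.round(r[0]),np.round(r[1]),round(r[2],1))
    c=P[(abs(x-.5)<.2)&(y>0)&(y<.4)&(z>.30)&(z<.4)]; 
    if len(c): r=cv2.minAreaRect(c[:,:2].astype(np.float32)*1000);print(n,"col",len(c),c.mean(0).round(3),np.round(r[0]),np.round(r[1]),round(r[2],1),c[:,2].max().round(3))
    w=P[(abs(x-.53)<.16)&(y>0.03)&(y<.3)&(z>.225)&(z<.29)]
    np.save(n+"_arm.npy",w)
    print(n,"arm",len(w)); 
    s=w[np.argsort(w[:,1])]; print(s[::max(1,len(s)//25)].round(3).tolist())
E
```

```text
scene basket 0.148 116 [ 0.543 -0.235] -169.7 [0.0091 0.0064] [ 0.523 -0.257] [ 0.556 -0.225] [29. 27.] 59.3
scene basket 0.122 9 [ 0.541 -0.24 ] 128.5 [0.0023 0.0014] [ 0.539 -0.244] [ 0.544 -0.237] [4. 6.] 58.8
scene basket 0.075 100 [ 0.538 -0.24 ] 147.8 [0.0358 0.0021] [ 0.493 -0.269] [ 0.585 -0.211] [ 10. 106.] 56.5
scene basket 0.04 472 [ 0.541 -0.241] 59.6 [0.0316 0.0249] [ 0.487 -0.294] [ 0.591 -0.188] [105. 103.] 37.6
scene plate 4594 [607. 157.] [296. 391.] 88.7
scene col 945 [0.507 0.25  0.345] [496. 245.] [59. 50.] 14.5 0.372
scene arm 929
[[0.547, 0.062, 0.268], [0.54, 0.081, 0.256], [0.538, 0.103, 0.263], [0.53, 0.125, 0.274], [0.526, 0.146, 0.266], [0.517, 0.166, 0.272], [0.516, 0.186, 0.267], [0.511, 0.205, 0.268], [0.521, 0.221, 0.283], [0.529, 0.229, 0.242], [0.528, 0.233, 0.254], [0.525, 0.237, 0.285], [0.526, 0.241, 0.243], [0.523, 0.244, 0.265], [0.523, 0.248, 0.232], [0.523, 0.251, 0.228], [0.523, 0.254, 0.232], [0.481, 0.255, 0.282], [0.466, 0.257, 0.283], [0.521, 0.259, 0.252], [0.468, 0.26, 0.286], [0.52, 0.262, 0.248], [0.52, 0.265, 0.233], [0.519, 0.268, 0.
[... 492 characters left out ...]
74 [641. 161.] [391. 353.] 15.1
side col 484 [0.491 0.236 0.337] [494. 243.] [61. 50.] 12.9 0.373
side arm 595
[[0.545, 0.061, 0.271], [0.537, 0.082, 0.248], [0.531, 0.101, 0.267], [0.525, 0.127, 0.27], [0.521, 0.163, 0.274], [0.507, 0.198, 0.271], [0.503, 0.211, 0.282], [0.479, 0.215, 0.281], [0.472, 0.218, 0.262], [0.527, 0.221, 0.279], [0.472, 0.224, 0.264], [0.472, 0.227, 0.253], [0.466, 0.228, 0.278], [0.47, 0.229, 0.229], [0.513, 0.232, 0.236], [0.47, 0.233, 0.235], [0.52, 0.234, 0.247], [0.499, 0.235, 0.283], [0.522, 0.236, 0.28], [0.52, 0.238, 0.29], [0.466, 0.24, 0.257], [0.505, 0.243, 0.289], [0.51, 0.246, 0.225], [0.465, 0.249, 0.238], [0.463, 0.254, 0.275], [0.462, 0.258, 0.277]]
```

```bash
cat >> h.py <<'E'
def plan(pos,yaw,N,cur=None):
    """rows (tool axes) to bring TCP to pos, tool down, tool y at yaw deg in N rows"""
    s=telemetry.observe(); p=np.array(s["position"]); M=R.from_quat(s["ee_rot"]).as_matrix()
    c,sn=np.cos(np.radians(yaw)),np.sin(np.radians(yaw)); y=np.array([c,sn,0]); z=np.array([0,0,-1.])
    T=np.c_[np.cross(y,z),y,z]; rv=R.from_matrix(M.T@T).as_rotvec()/N; d=(np.array(pos)-p)/N
    for i in range(N):
        t=M.T@d; a=np.degrees(rv)
        print('{"tx":%.4f,"ty":%.4f,"tz":%.4f,"ax":%.2f,"ay":%.2f,"az":%.2f},'%(*t,*a),end="")
        M=M@R.from_rotvec(rv).as_matrix()
    print()
E
python3 - <<'E'
from h import *
for n in("scene","side"):
    w=np.load(n+"_arm.npy"); 
    k=w[(w[:,1]>.115)&(w[:,1]<.2)&(w[:,2]>.25)&(w[:,0]>.49)]; c,a,s=pca(k)
    t=w[(w[:,1]<.115)&(w[:,0]>.5)]; ct,at,_=pca(t[:,:2])
    print(n,c.round(4),a.round(3),s.round(4),np.degrees(np.arctan2(-a[0],a[1])).round(2)%180,"z",k[:,2].max().round(4),"tip",t[t[:,1].argmin()].round(4),"min",t[t[:,2].argmin()].round(3),ct.round(4))
plan((.538,-.241,.30),-32.5,15)
E
```

```text
scene [0.5211 0.1585 0.2703] [-0.248  0.969 -0.007] [0.0256 0.0024 0.0017] 14.36 z 0.2739 tip [0.5469 0.0617 0.2684] min [0.542 0.087 0.246] [0.5402 0.0871]
side [0.5177 0.1567 0.2712] [-0.269  0.963 -0.03 ] [0.0254 0.0024 0.0021] 15.62 z 0.275 tip [0.545  0.0608 0.2714] min [0.537 0.082 0.248] [0.5355 0.0877]
{"tx":-0.0392,"ty":-0.0380,"tz":-0.0046,"ax":0.00,"ay":-0.00,"az":6.85},{"tx":-0.0434,"ty":-0.0330,"tz":-0.0046,"ax":0.00,"ay":-0.00,"az":6.85},{"tx":-0.0471,"ty":-0.0276,"tz":-0.0046,"ax":0.00,"ay":-0.00,"az":6.85},{"tx":-0.0500,"ty":-0.0218,"tz":-0.0046,"ax":0.00,"ay":-0.00,"az":6.85},{"tx":-0.0523,"ty":-0.0157,"tz":-0.0046,"ax":0.00,"ay":-0.00,"az":6.85},{"tx":-0.0538,"ty":-0.0093,"tz":-0.0046,"ax":0.00,"ay":-0.00,"az":6.85},{"tx":-0.0545,"ty":-0.0029,"tz":-0.0046,"ax":0.00,"ay":-0.00,"az":6.85},{"tx":-0.0544,"ty":0.0036,"tz":-0.0046,"ax":0.00,"ay":-0.00,"az":6.85},{"tx":-0.0536,"ty":0.0101,"tz":-0.0046,"ax":0.00,"ay":-0.00,"az":6.85},{"tx":-0.0520,"ty":0.0164,"tz":-0.0046,"ax":0.00,"ay":-0.00,"az":6.85},{"tx":-0.0497,"ty":0.0225,"tz":-0.0046,"ax":0.00,"ay":-0.00,"az":6.85},{"tx":-0.0467,"ty":0.0283,"tz":-0.0046,"ax":0.00,"ay":-0.00,"az":6.85},{"tx":-0.0430,"ty":0.0336,"tz":-0.0046,"ax":0.00,"ay":-0.00,"az":6.85},{"tx":-0.0386,"ty":0.0385,"tz":-0.0046,"ax":0.00,"ay":-0.00,"az":6.85},{"tx":-0.0338,"ty":0.0428,"tz":-0.0046,"ax":0.00,"ay":-0.00,"az":6.85},
```

```bash
python3 -m inch '[{"tx":-0.0392,"ty":-0.038,"tz":-0.0046,"az":6.85},{"tx":-0.0434,"ty":-0.033,"tz":-0.0046,"az":6.85},{"tx":-0.047,"ty":-0.0276,"tz":-0.0046,"az":6.85},{"tx":-0.05,"ty":-0.0218,"tz":-0.0046,"az":6.85},{"tx":-0.0523,"ty":-0.0157,"tz":-0.0046,"az":6.85},{"tx":-0.0538,"ty":-0.0093,"tz":-0.0046,"az":6.85},{"tx":-0.0545,"ty":-0.0029,"tz":-0.0046,"az":6.85},{"tx":-0.0544,"ty":0.0036,"tz":-0.0046,"az":6.85},{"tx":-0.0536,"ty":0.01,"tz":-0.0046,"az":6.85},{"tx":-0.052,"ty":0.0164,"tz":-0.0046,"az":6.85},{"tx":-0.0497,"ty":0.0225,"tz":-0.0046,"az":6.85},{"tx":-0.0467,"ty":0.0283,"tz":-0.0046,"az":6.85},{"tx":-0.043,"ty":0.0336,"tz":-0.0046,"az":6.85},{"tx":-0.0386,"ty":0.0385,"tz":-0.0046,"az":6.85},{"tx":-0.0338,"ty":0.0428,"tz":-0.0046,"az":6.85},{},{}]' 0
python3 - <<'E'
from h import *
m=cam("wrist"); im,d=viewer.capture("wrist"); cv2.imwrite("pics/w1.png",im)
for t in("basket_grip","bail_peak","basket"):
    print(t,[(np.round(r["centre"]).tolist(),round(r["score"],2)) for r in models.tip_of(t,"wrist")])
P,uv=cloud("wrist",d,m); x,y,z=P.T
b=P[(abs(x-.538)<.08)&(abs(y+.241)<.08)]
for lo,hi in((.18,.2),(.148,.18),(.075,.122),(.04,.056)):
    q=b[(b[:,2]>lo)&(b[:,2]<hi)]
    if len(q)>5:
        c,a,s=pca(q[:,:2]); r=cv2.minAreaRect(q[:,:2].astype(np.float32)*1000)
        print(lo,len(q),c.round(4),np.degrees(np.arctan2(a[1],a[0])).round(1),q[:,2].max().round(3),np.round(r[0]),np.round(r[1]),round(r[2],1))
s=telemetry.observe(); print(s["position"],s["ee_rot"])
E
```

```text
basket_grip []
bail_peak []
basket []
[0.17793112 0.49391504 0.23130804] [ 1.72039516e-01  9.85090049e-01  2.58234482e-05 -6.43025705e-06]invalid input at $[0]: expected keys tx, ty, tz, ax, ay, az
```

View pics/w1.png

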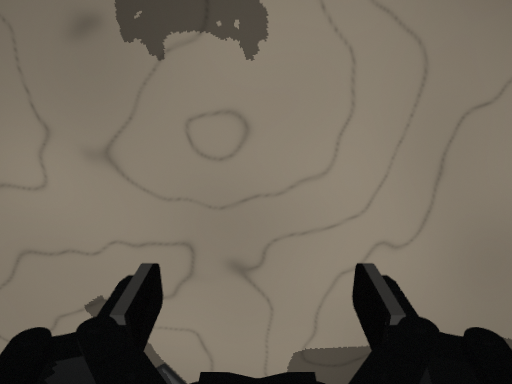

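The move was refused because every row needs all six keys. The picture shows only bare counter, with the finger pads near (145,300) and (375,300). I'll resend the move with all the keys.

```bash
python3 -m inch '[{"tx":-0.0392,"ty":-0.038,"tz":-0.0046,"ax":0,"ay":0,"az":6.85},{"tx":-0.0434,"ty":-0.033,"tz":-0.0046,"ax":0,"ay":0,"az":6.85},{"tx":-0.047,"ty":-0.0276,"tz":-0.0046,"ax":0,"ay":0,"az":6.85},{"tx":-0.05,"ty":-0.0218,"tz":-0.0046,"ax":0,"ay":0,"az":6.85},{"tx":-0.0523,"ty":-0.0157,"tz":-0.0046,"ax":0,"ay":0,"az":6.85},{"tx":-0.0538,"ty":-0.0093,"tz":-0.0046,"ax":0,"ay":0,"az":6.85},{"tx":-0.0545,"ty":-0.0029,"tz":-0.0046,"ax":0,"ay":0,"az":6.85},{"tx":-0.0544,"ty":0.0036,"tz":-0.0046,"ax":0,"ay":0,"az":6.85},{"tx":-0.0536,"ty":0.01,"tz":-0.0046,"ax":0,"ay":0,"az":6.85},{"tx":-0.052,"ty":0.0164,"tz":-0.0046,"ax":0,"ay":0,"az":6.85},{"tx":-0.0497,"ty":0.0225,"tz":-0.0046,"ax":0,"ay":0,"az":6.85},{"tx":-0.0467,"ty":0.0283,"tz":-0.0046,"ax":0,"ay":0,"az":6.85},{"tx":-0.043,"ty":0.0336,"tz":-0.0046,"ax":0,"ay":0,"az":6.85},{"tx":-0.0386,"ty":0.0385,"tz":-0.0046,"ax":0,"ay":0,"az":6.85},{"tx":-0.0338,"ty":0.0428,"tz":-0.0046,"ax":0,"ay":0,"az":6.85},{"tx":0,"ty":0,"tz":0,"ax":0,"ay":0,"az":0},{"tx":0,"ty":0,"tz":0,"ax":0,"ay":0,"az":0}]' 0
cat > look.py <<'E'
from h import *
m=cam("wrist"); im,d=viewer.capture("wrist"); cv2.imwrite("pics/w2.png",im)
for t in("basket_grip","bail_peak","basket"):
    print(t,[(np.round(r["centre"]).tolist(),round(r["score"],2)) for r in models.tip_of(t,"wrist")])
P,uv=cloud("wrist",d,m); x,y,z=P.T
b=P[(abs(x-.538)<.08)&(abs(y+.241)<.08)]
for lo,hi in((.18,.2),(.148,.18),(.075,.122),(.04,.056)):
    q=b[(b[:,2]>lo)&(b[:,2]<hi)]
    if len(q)>5:
        c,a,s=pca(q[:,:2]); r=cv2.minAreaRect(q[:,:2].astype(np.float32)*1000)
        print(lo,len(q),c.round(4),np.degrees(np.arctan2(a[1],a[0])).round(1),q[:,2].max().round(3),np.round(r[0]),np.round(r[1]),round(r[2],1))
s=telemetry.observe(); print(s["position"],s["ee_rot"])
E
python3 look.py
```

```text
t: 3.02
position: [0.537, -0.2411, 0.2999]
ee_rot: [0.877, 0.481, -0.0, -0.001]
force: [0.6, -0.4, -0.3]
opening: 0.0854
finger_force: 0.0
basket_grip [([262.0, 187.0], 0.72)]
bail_peak [([262.0, 168.0], 0.76)]
basket [([261.0, 147.0], 0.59), ([306.0, 23.0], 0.18)]
0.18 1085 [ 0.5392 -0.2411] 58.1 0.193 [ 539. -242.] [25. 25.] 57.3
0.148 285 [ 0.545 -0.232] 147.6 0.18 [ 544. -233.] [ 4. 26.] 58.2
0.075 554 [ 0.5385 -0.2418] 147.5 0.116 [ 538. -243.] [  7. 108.] 57.4
0.04 2837 [ 0.5429 -0.2363] 153.6 0.056 [ 540. -241.] [ 99. 105.] 59.0
[ 0.53693699 -0.24012376  0.30100232] [8.76599746e-01 4.81220015e-01 2.83740399e-04 3.19299565e-04]
```

View pics/w2.png

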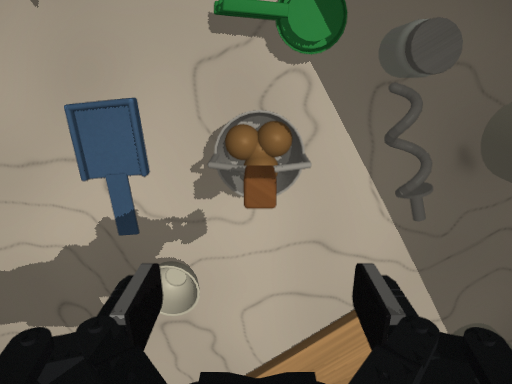

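The steel basket shows grip block (262,187), potatoes and grey rim around (260,147). It is the one meant. The blue (210,260) and green (163,235) baskets in the scene picture are look-alikes. Next I'll descend and grip.

```bash
python3 -m inch '[{"tx":0,"ty":0.0024,"tz":0.037,"ax":0,"ay":0,"az":0},{"tx":0,"ty":0,"tz":0.037,"ax":0,"ay":0,"az":0},{"tx":0,"ty":0,"tz":0.037,"ax":0,"ay":0,"az":0},{"tx":0,"ty":0,"tz":0.037,"ax":0,"ay":0,"az":0},{"tx":0,"ty":0,"tz":0,"ax":0,"ay":0,"az":0},{"tx":0,"ty":0,"tz":0,"ax":0,"ay":0,"az":0}]' 0
python3 -m inch '[{"tx":0,"ty":0,"tz":0,"ax":0,"ay":0,"az":0},{"tx":0,"ty":0,"tz":0,"ax":0,"ay":0,"az":0},{"tx":0,"ty":0,"tz":0,"ax":0,"ay":0,"az":0},{"tx":0,"ty":0,"tz":0,"ax":0,"ay":0,"az":0},{"tx":0,"ty":0,"tz":0,"ax":0,"ay":0,"az":0},{"tx":0,"ty":0,"tz":0,"ax":0,"ay":0,"az":0},{"tx":0,"ty":0,"tz":0,"ax":0,"ay":0,"az":0},{"tx":0,"ty":0,"tz":0,"ax":0,"ay":0,"az":0}]' 255
```

```text
t: 3.98
position: [0.5398, -0.2423, 0.1541]
ee_rot: [0.877, 0.481, 0.001, 0.001]
force: [0.4, -0.9, 0.7]
opening: 0.0859
finger_force: 0.0
t: 4.97
position: [0.5392, -0.2425, 0.1528]
ee_rot: [0.877, 0.481, 0.0, 0.0]
force: [-2.4, 2.4, 5.0]
opening: 0.0252
finger_force: 60.1
```

```bash
python3 -m inch '[{"tx":0,"ty":0,"tz":-0.005,"ax":0,"ay":0,"az":0},{"tx":0,"ty":0,"tz":-0.01,"ax":0,"ay":0,"az":0},{"tx":0,"ty":0,"tz":-0.02,"ax":0,"ay":0,"az":0},{"tx":0,"ty":0,"tz":-0.03,"ax":0,"ay":0,"az":0},{"tx":0,"ty":0,"tz":-0.03,"ax":0,"ay":0,"az":0},{"tx":0,"ty":0,"tz":-0.03,"ax":0,"ay":0,"az":0},{"tx":0,"ty":0,"tz":-0.02,"ax":0,"ay":0,"az":0},{"tx":0,"ty":0,"tz":-0.015,"ax":0,"ay":0,"az":0},{"tx":0,"ty":0,"tz":-0.005,"ax":0,"ay":0,"az":0},{"tx":0,"ty":0,"tz":0,"ax":0,"ay":0,"az":0},{"tx":0,"ty":0,"tz":0,"ax":0,"ay":0,"az":0}]'
python3 - <<'E'
from h import *
a=[]
for i in range(12):
    viewer.capture("wrist"); a.append(telemetry.observe()["force"])
a=np.array(a); print(a.mean(0).round(2),a.std(0).round(2))
s=telemetry.observe(); print(s["position"],s["t"],s["opening"])
plan((.559,.007,.320),14.8,10)
E
```

```text
t: 6.35
position: [0.5391, -0.2425, 0.3164]
ee_rot: [0.877, 0.481, -0.0, -0.001]
force: [0.7, -0.6, -4.9]
opening: 0.0254
finger_force: 59.6
[-0.02  0.07 -5.01] [0.32 0.56 0.51]
[ 0.53929341 -0.24257093  0.31731079] 6.95 0.025330378727861244
{"tx":0.0221,"ty":-0.0118,"tz":-0.0003,"ax":0.00,"ay":-0.00,"az":-4.74},{"tx":0.0230,"ty":-0.0099,"tz":-0.0003,"ax":0.00,"ay":-0.00,"az":-4.74},{"tx":0.0237,"ty":-0.0080,"tz":-0.0003,"ax":0.00,"ay":-0.00,"az":-4.74},{"tx":0.0243,"ty":-0.0060,"tz":-0.0003,"ax":0.00,"ay":-0.00,"az":-4.74},{"tx":0.0247,"ty":-0.0040,"tz":-0.0003,"ax":0.00,"ay":-0.00,"az":-4.74},{"tx":0.0250,"ty":-0.0019,"tz":-0.0003,"ax":0.00,"ay":-0.00,"az":-4.74},{"tx":0.0250,"ty":0.0002,"tz":-0.0003,"ax":0.00,"ay":-0.00,"az":-4.74},{"tx":0.0249,"ty":0.0022,"tz":-0.0003,"ax":0.00,"ay":-0.00,"az":-4.74},{"tx":0.0247,"ty":0.0043,"tz":-0.0003,"ax":0.00,"ay":-0.00,"az":-4.74},{"tx":0.0242,"ty":0.0063,"tz":-0.0003,"ax":0.00,"ay":-0.00,"az":-4.74},
```

```bash
python3 -m inch '[{"tx":0.0221,"ty":-0.0118,"tz":-0.0003,"ax":0,"ay":0,"az":-4.74},{"tx":0.023,"ty":-0.0099,"tz":-0.0003,"ax":0,"ay":0,"az":-4.74},{"tx":0.0237,"ty":-0.008,"tz":-0.0003,"ax":0,"ay":0,"az":-4.74},{"tx":0.0243,"ty":-0.006,"tz":-0.0003,"ax":0,"ay":0,"az":-4.74},{"tx":0.0247,"ty":-0.004,"tz":-0.0003,"ax":0,"ay":0,"az":-4.74},{"tx":0.025,"ty":-0.0019,"tz":-0.0003,"ax":0,"ay":0,"az":-4.74},{"tx":0.025,"ty":0.0002,"tz":-0.0003,"ax":0,"ay":0,"az":-4.74},{"tx":0.0249,"ty":0.0022,"tz":-0.0003,"ax":0,"ay":0,"az":-4.74},{"tx":0.0247,"ty":0.0043,"tz":-0.0003,"ax":0,"ay":0,"az":-4.74},{"tx":0.0242,"ty":0.0063,"tz":-0.0003,"ax":0,"ay":0,"az":-4.74},{"tx":0,"ty":0,"tz":0,"ax":0,"ay":0,"az":0},{"tx":0,"ty":0,"tz":0,"ax":0,"ay":0,"az":0}]'
cat > rel.py <<'E'
from h import *
import sys
tag=sys.argv[1]
s=telemetry.observe(); p=s["position"]; print(p.round(4),R.from_quat(s["ee_rot"]).as_matrix()[:,1].round(3))
out=[]
for n in("scene","side"):
    im,d=viewer.capture(n); out.append(im); np.savez(f"{tag}_{n}.npz",im=im,d=d)
    P,uv=cloud(n,d)
    psi=np.radians(14.8); ex=np.array([np.cos(psi),np.sin(psi)]); ey=np.array([-np.sin(psi),np.cos(psi)])
    Q=np.c_[(P[:,:2]-[.5385,.0845])@ex,(P[:,:2]-[.5385,.0845])@ey,P[:,2]]   # scale frame
    pk=np.array([(p[:2]-[.5385,.0845])@ex,(p[:2]-[.5385,.0845])@ey,p[2]-.0325])
    print(n,"expected peak in scale frame",pk.round(4))
    b=Q[(abs(Q[:,0]-pk[0])<.06)&(abs(Q[:,1]-pk[1])<.012)&(Q[:,2]>pk[2]-.045)&(Q[:,2]<pk[2]+.006)]
    if len(b)>5:
        c,a,_=pca(b[:,:2]); print(" bail",len(b),c.round(4),"tilt",np.degrees(np.arctan2(a[1],a[0])).round(1),"zmax",b[:,2].max().round(4),"x",b[:,0].min().round(4),b[:,0].max().round(4))
    a=Q[(abs(Q[:,0])<.012)&(Q[:,1]>-.04)&(Q[:,1]<.12)&(Q[:,2]>.12)&(Q[:,2]<.29)]
    for lo in np.arange(-.032,.05,.008):
        k=a[(a[:,1]>=lo)&(a[:,1]<lo+.008)]
        if len(k): print("  y %.3f x %.4f ztop %.4f n %d"%(lo+.004,k[:,0].mean(),k[:,2].max(),len(k)))
a,b=out; cv2.imwrite(f"pics/{tag}.png",np.hstack([cv2.resize(a[110:310,215:415],(400,400)),cv2.resize(b[70:270,110:310],(400,400))]))
E
python3 rel.py n1
```

```text
t: 8.45
position: [0.5588, 0.0068, 0.3203]
ee_rot: [0.61, 0.792, -0.0, 0.0]
force: [-0.4, -0.4, -5.2]
opening: 0.0256
finger_force: 60.0
[0.5588 0.0068 0.3203] [ 0.967  0.256 -0.   ]
scene expected peak in scale frame [-2.000e-04 -8.030e-02  2.878e-01]
 bail 145 [ 0.0094 -0.0796] tilt 179.4 zmax 0.2936 x -0.0521 0.0557
  y -0.028 x 0.0014 ztop 0.2234 n 24
  y -0.020 x 0.0021 ztop 0.2734 n 13
  y -0.012 x 0.0018 ztop 0.2681 n 17
  y -0.004 x 0.0024 ztop 0.2627 n 16
  y 0.004 x 0.0031 ztop 0.2581 n 13
  y 0.012 x 0.0026 ztop 0.2643 n 14
  y 0.020 x 0.0029 ztop 0.2715 n 11
  y 0.028 x 0.0017 ztop 0.2724 n 13
  y 0.036 x 0.0019 ztop 0.2733 n 13
  y 0.044 x 0.0020 ztop 0.2735 n 12
  y 0.052 x 0.0016 ztop 0.2730 n 14
side expected peak in scale frame [-2.000e-04 -8.030e-02  2.878e-01]
 bail 111 [-0.0038 -0.0826] tilt 179.4 zmax 0.2937 x -0.0545 0.0523
  y -0.028 x -0.0002 ztop 0.2697 n 16
  y -0.020 x -0.0013 ztop 0.2733 n 7
  y -0.012 x -0.0029 ztop 0.2694 n 9
  y -0.004 x -0.0023 ztop 0.2596 n 8
  y 0.004 x -0.0015 ztop 0.2589 n 9
  y 0.012 x -0.0018 ztop 0.2664 n 10
  y 0.020 x -0.0016 ztop 0.2737 n 10
  y 0.028 x -0.0020 ztop 0.2743 n 5
  y 0.036 x -0.0021 ztop 0.2738 n 8
  y 0.044 x -0.0024 ztop 0.2735 n 4
  y 0.052 x 0.0000 ztop 0.2738 n 6
```

View pics/n1.png

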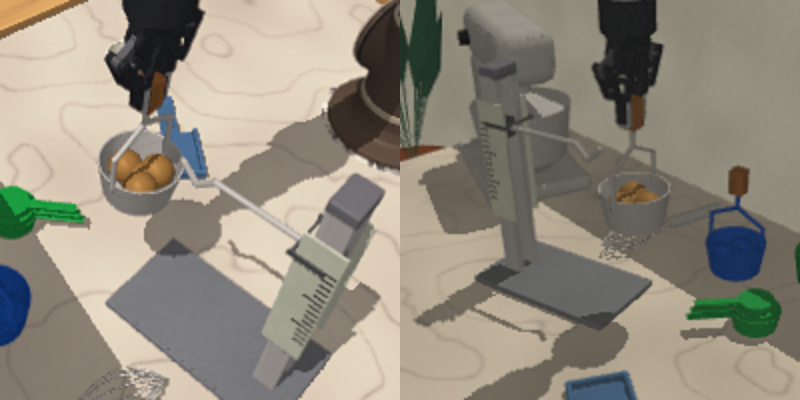

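The picture shows the basket hanging upright, bail peak near (150,120), with the hook tip just beyond it near (183,172). The bail is square to the arm. I'll check the potato heap height before threading.

```bash
python3 - <<'E'
from h import *
for n in("scene","side"):
    f=np.load(f"n1_{n}.npz"); P,uv=cloud(n,f["d"]); im=f["im"][uv[:,1],uv[:,0]].astype(int)
    k=(np.hypot(P[:,0]-.559,P[:,1]-.007)<.045)&(P[:,2]<.255)&(im[:,2]-im[:,0]>40); print(n,k.sum(),np.percentile(P[k,2],[50,95,100]).round(4))
    r=(abs(np.hypot(P[:,0]-.559,P[:,1]-.007)-.051)<.004)&(P[:,2]<.24)&(P[:,2]>.2); print(P[r,2].max().round(4))
plan((.5381,.0862,.3165),14.8,12)
E
```

```text
scene 476 [0.2125 0.2182 0.221 ]
0.2396
side 156 [0.2151 0.2198 0.2216]
0.2388
{"tx":0.0069,"ty":0.0000,"tz":0.0003,"ax":-0.00,"ay":0.00,"az":-0.00},{"tx":0.0069,"ty":0.0000,"tz":0.0003,"ax":-0.00,"ay":0.00,"az":-0.00},{"tx":0.0069,"ty":0.0000,"tz":0.0003,"ax":-0.00,"ay":0.00,"az":-0.00},{"tx":0.0069,"ty":0.0000,"tz":0.0003,"ax":-0.00,"ay":0.00,"az":-0.00},{"tx":0.0069,"ty":0.0000,"tz":0.0003,"ax":-0.00,"ay":0.00,"az":-0.00},{"tx":0.0069,"ty":0.0000,"tz":0.0003,"ax":-0.00,"ay":0.00,"az":-0.00},{"tx":0.0069,"ty":0.0000,"tz":0.0003,"ax":-0.00,"ay":0.00,"az":-0.00},{"tx":0.0069,"ty":0.0000,"tz":0.0003,"ax":-0.00,"ay":0.00,"az":-0.00},{"tx":0.0069,"ty":0.0000,"tz":0.0003,"ax":-0.00,"ay":0.00,"az":-0.00},{"tx":0.0069,"ty":0.0000,"tz":0.0003,"ax":-0.00,"ay":0.00,"az":-0.00},{"tx":0.0069,"ty":0.0000,"tz":0.0003,"ax":-0.00,"ay":0.00,"az":-0.00},{"tx":0.0069,"ty":0.0000,"tz":0.0003,"ax":-0.00,"ay":0.00,"az":-0.00},
```

```bash
python3 -m inch '[{"tx":0,"ty":0,"tz":0.002,"ax":0,"ay":0,"az":0},{"tx":0.004,"ty":0,"tz":0.002,"ax":0,"ay":0,"az":0},{"tx":0.008,"ty":0,"tz":0,"ax":0,"ay":0,"az":0},{"tx":0.01,"ty":0,"tz":0,"ax":0,"ay":0,"az":0},{"tx":0.01,"ty":0,"tz":0,"ax":0,"ay":0,"az":0},{"tx":0.01,"ty":0,"tz":0,"ax":0,"ay":0,"az":0},{"tx":0.01,"ty":0,"tz":0,"ax":0,"ay":0,"az":0},{"tx":0.01,"ty":0,"tz":0,"ax":0,"ay":0,"az":0},{"tx":0.01,"ty":0,"tz":0,"ax":0,"ay":0,"az":0},{"tx":0.007,"ty":0,"tz":0,"ax":0,"ay":0,"az":0},{"tx":0.003,"ty":0,"tz":0,"ax":0,"ay":0,"az":0},{"tx":0,"ty":0,"tz":0,"ax":0,"ay":0,"az":0},{"tx":0,"ty":0,"tz":0,"ax":0,"ay":0,"az":0}]'
python3 rel.py n2
```

```text
t: 10.18
position: [0.5379, 0.086, 0.3163]
ee_rot: [0.61, 0.792, -0.0, 0.0]
force: [-0.6, 0.3, -5.1]
opening: 0.0254
finger_force: 59.9
[0.5379 0.086  0.3163] [ 0.967  0.256 -0.   ]
scene expected peak in scale frame [-2.000e-04  1.600e-03  2.838e-01]
 bail 190 [0.0095 0.0025] tilt 179.3 zmax 0.2885 x -0.0528 0.0558
  y -0.028 x 0.0040 ztop 0.2148 n 15
  y -0.020 x 0.0022 ztop 0.2739 n 17
  y -0.012 x 0.0020 ztop 0.2686 n 44
  y -0.004 x 0.0024 ztop 0.2885 n 44
  y 0.004 x 0.0004 ztop 0.2884 n 60
  y 0.012 x -0.0009 ztop 0.2671 n 39
  y 0.020 x -0.0006 ztop 0.2718 n 36
  y 0.028 x -0.0021 ztop 0.2726 n 50
  y 0.036 x 0.0024 ztop 0.2732 n 20
  y 0.044 x 0.0032 ztop 0.2727 n 23
  y 0.052 x 0.0020 ztop 0.2746 n 43
side expected peak in scale frame [-2.000e-04  1.600e-03  2.838e-01]
 bail 123 [-0.0076  0.0005] tilt 179.8 zmax 0.2896 x -0.0561 0.0525
  y -0.028 x -0.0006 ztop 0.2730 n 15
  y -0.020 x -0.0021 ztop 0.2732 n 16
  y -0.012 x -0.0035 ztop 0.2692 n 18
  y -0.004 x -0.0031 ztop 0.2896 n 26
  y 0.004 x -0.0008 ztop 0.2863 n 28
  y 0.012 x 0.0016 ztop 0.2637 n 21
  y 0.020 x 0.0034 ztop 0.2716 n 13
  y 0.028 x 0.0017 ztop 0.2741 n 11
  y 0.036 x -0.0019 ztop 0.2741 n 6
  y 0.044 x 0.0000 ztop 0.2736 n 10
  y 0.052 x -0.0020 ztop 0.2732 n 27
```

View pics/n2.png

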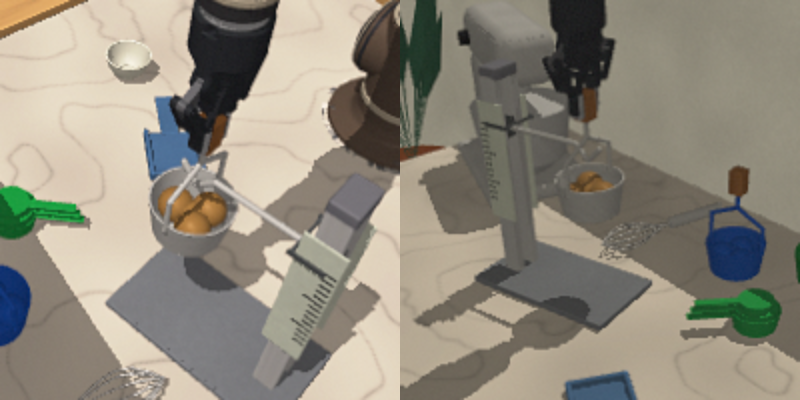

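The bail is threaded: its peak sits over the hook's dip near (205,160), with the tip clear on the near side. Now I'll ease it down.

```bash
python3 -m inch '[{"tx":0,"ty":0,"tz":0.002,"ax":0,"ay":0,"az":0},{"tx":0,"ty":0,"tz":0.004,"ax":0,"ay":0,"az":0},{"tx":0,"ty":0,"tz":0.004,"ax":0,"ay":0,"az":0},{"tx":0,"ty":0,"tz":0.004,"ax":0,"ay":0,"az":0},{"tx":0,"ty":0,"tz":0.004,"ax":0,"ay":0,"az":0},{"tx":0,"ty":0,"tz":0.002,"ax":0,"ay":0,"az":0},{"tx":0,"ty":0,"tz":0.001,"ax":0,"ay":0,"az":0},{"tx":0,"ty":0,"tz":0.001,"ax":0,"ay":0,"az":0},{"tx":0,"ty":0,"tz":0.001,"ax":0,"ay":0,"az":0},{"tx":0,"ty":0,"tz":0.001,"ax":0,"ay":0,"az":0},{"tx":0,"ty":0,"tz":0.001,"ax":0,"ay":0,"az":0},{"tx":0,"ty":0,"tz":0.001,"ax":0,"ay":0,"az":0},{"tx":0,"ty":0,"tz":0.001,"ax":0,"ay":0,"az":0},{"tx":0,"ty":0,"tz":0.001,"ax":0,"ay":0,"az":0},{"tx":0,"ty":0,"tz":0.001,"ax":0,"ay":0,"az":0},{"tx":0,"ty":0,"tz":0.001,"ax":0,"ay":0,"az":0},{"tx":0,"ty":0,"tz":0.002,"ax":0,"ay":0,"az":0},{"tx":0,"ty":0,"tz":0.002,"ax":0,"ay":0,"az":0},{"tx":0,"ty":0,"tz":0.002,"ax":0,"ay":0,"az":0},{"tx":0,"ty":0,"tz":0.002,"ax":0,"ay":0,"az":0}]'
python3 -m inch '[{"tx":0,"ty":0,"tz":0.003,"ax":0,"ay":0,"az":0},{"tx":0,"ty":0,"tz":0.003,"ax":0,"ay":0,"az":0},{"tx":0,"ty":0,"tz":0.003,"ax":0,"ay":0,"az":0},{"tx":0,"ty":0,"tz":0.003,"ax":0,"ay":0,"az":0},{"tx":0,"ty":0,"tz":0.003,"ax":0,"ay":0,"az":0},{"tx":0,"ty":0,"tz":0.003,"ax":0,"ay":0,"az":0},{"tx":0,"ty":0,"tz":0.003,"ax":0,"ay":0,"az":0},{"tx":0,"ty":0,"tz":0.001,"ax":0,"ay":0,"az":0},{"tx":0,"ty":0,"tz":0,"ax":0,"ay":0,"az":0}]'
cat > force.py <<'E'
from h import *
import sys
a=[]
for i in range(int(sys.argv[1])):
    viewer.capture("wrist"); a.append(telemetry.observe()["force"])
a=np.array(a); s=telemetry.observe()
print("F",a.mean(0).round(2),a.std(0).round(2),s["position"].round(4),s["t"],s["torque"].round(2))
E
python3 force.py 8
```

```text
t: 12.78
position: [0.5379, 0.0863, 0.2782]
ee_rot: [0.61, 0.792, 0.0, -0.0]
force: [-0.4, 0.9, -3.7]
opening: 0.0254
finger_force: 60.0
t: 13.9
position: [0.5378, 0.0863, 0.2562]
ee_rot: [0.61, 0.792, -0.0, -0.0]
force: [0.4, 0.4, -3.5]
opening: 0.0253
finger_force: 60.2
F [-0.06  0.62 -3.19] [0.45 0.57 0.48] [0.5379 0.0863 0.2563] 14.3 [ 0.21  0.07 -0.  ]
```

```bash
python3 -m inch '[{"tx":0.001,"ty":0,"tz":0.002,"ax":0,"ay":0,"az":0},{"tx":0,"ty":0,"tz":0.003,"ax":0,"ay":0,"az":0},{"tx":0,"ty":0,"tz":0.003,"ax":0,"ay":0,"az":0},{"tx":0,"ty":0,"tz":0.003,"ax":0,"ay":0,"az":0},{"tx":0,"ty":0,"tz":0.003,"ax":0,"ay":0,"az":0},{"tx":0,"ty":0,"tz":0.003,"ax":0,"ay":0,"az":0},{"tx":0,"ty":0,"tz":0.003,"ax":0,"ay":0,"az":0},{"tx":0,"ty":0,"tz":0.003,"ax":0,"ay":0,"az":0},{"tx":0,"ty":0,"tz":0.003,"ax":0,"ay":0,"az":0},{"tx":0,"ty":0,"tz":0.003,"ax":0,"ay":0,"az":0},{"tx":0,"ty":0,"tz":0.003,"ax":0,"ay":0,"az":0},{"tx":0,"ty":0,"tz":0.003,"ax":0,"ay":0,"az":0},{"tx":0,"ty":0,"tz":0.003,"ax":0,"ay":0,"az":0},{"tx":0,"ty":0,"tz":0.003,"ax":0,"ay":0,"az":0},{"tx":0,"ty":0,"tz":0.003,"ax":0,"ay":0,"az":0},{"tx":0,"ty":0,"tz":0.003,"ax":0,"ay":0,"az":0},{"tx":0,"ty":0,"tz":0.003,"ax":0,"ay":0,"az":0},{"tx":0,"ty":0,"tz":0.001,"ax":0,"ay":0,"az":0},{"tx":0,"ty":0,"tz":0,"ax":0,"ay":0,"az":0},{"tx":0,"ty":0,"tz":0,"ax":0,"ay":0,"az":0}]'
python3 force.py 30
```

```text
t: 16.8
position: [0.5378, 0.0869, 0.2055]
ee_rot: [0.61, 0.792, -0.0, 0.0]
force: [1.1, -4.0, -0.3]
opening: 0.0254
finger_force: 60.5
F [ 1.33 -4.87 -1.01] [0.47 0.44 0.57] [0.5378 0.0869 0.2056] 18.3 [-1.23 -0.34 -0.01]
```

```bash
python3 -m inch '[{"tx":-0.0005,"ty":0,"tz":0.002,"ax":0,"ay":0,"az":0},{"tx":-0.0004,"ty":0,"tz":0.003,"ax":0,"ay":0,"az":0},{"tx":0,"ty":0,"tz":0.003,"ax":0,"ay":0,"az":0},{"tx":0,"ty":0,"tz":0.002,"ax":0,"ay":0,"az":0},{"tx":0,"ty":0,"tz":0,"ax":0,"ay":0,"az":0},{"tx":0,"ty":0,"tz":0,"ax":0,"ay":0,"az":0}]'
python3 force.py 30
```

```text
t: 19.05
position: [0.5378, 0.0866, 0.1954]
ee_rot: [0.61, 0.793, 0.0, -0.0]
force: [0.9, -1.2, 0.3]
opening: 0.0257
finger_force: 60.6
F [ 0.65  0.07 -0.19] [0.56 0.71 0.54] [0.5378 0.0864 0.1953] 20.55 [ 0.23 -0.11  0.06]
```

```bash
python3 -m inch '[{"tx":0,"ty":0.0003,"tz":0.001,"ax":0,"ay":0,"az":0},{"tx":0,"ty":0,"tz":0.001,"ax":0,"ay":0,"az":0},{"tx":0,"ty":0,"tz":0.001,"ax":0,"ay":0,"az":0},{"tx":0,"ty":0,"tz":0,"ax":0,"ay":0,"az":0},{"tx":0,"ty":0,"tz":0,"ax":0,"ay":0,"az":0},{"tx":0,"ty":0,"tz":0,"ax":0,"ay":0,"az":0}]'
python3 force.py 40
```

```text
t: 21.3
position: [0.538, 0.0864, 0.1923]
ee_rot: [0.61, 0.792, -0.0, -0.0]
force: [-0.8, 1.3, 0.7]
opening: 0.0255
finger_force: 60.6
F [-2.39  0.79 -0.27] [0.64 0.56 0.49] [0.5381 0.0864 0.1923] 23.3 [ 0.16  0.75 -0.01]
```

```bash
python3 -m inch '[{"tx":0.0001,"ty":-0.00022,"tz":0,"ax":0,"ay":0,"az":0},{"tx":0,"ty":0,"tz":0,"ax":0,"ay":0,"az":0},{"tx":0,"ty":0,"tz":0,"ax":0,"ay":0,"az":0},{"tx":0,"ty":0,"tz":0,"ax":0,"ay":0,"az":0}]'
python3 force.py 40
```

```text
t: 23.8
position: [0.538, 0.0864, 0.1923]
ee_rot: [0.61, 0.792, 0.0, 0.0]
force: [-1.8, 1.6, -0.2]
opening: 0.0248
finger_force: 60.6
F [-0.8   0.43 -0.16] [0.7  0.53 0.5 ] [0.538  0.0864 0.1923] 25.8 [-0.01  0.01 -0.01]
```

```bash
Z='{"tx":0,"ty":0,"tz":0,"ax":0,"ay":0,"az":0}'; python3 -m inch '[{"tx":0,"ty":-0.00008,"tz":0.001,"ax":0,"ay":0,"az":0},{"tx":0,"ty":0,"tz":0.001,"ax":0,"ay":0,"az":0},{"tx":0,"ty":0,"tz":0,"ax":0,"ay":0,"az":0},{"tx":0,"ty":0,"tz":0,"ax":0,"ay":0,"az":0},{"tx":0,"ty":0,"tz":0,"ax":0,"ay":0,"az":0}]'
python3 -m inch '[{"tx":0,"ty":0,"tz":0,"ax":0,"ay":0,"az":0}]' | grep force:
python3 -m inch '[{"tx":0,"ty":0,"tz":0,"ax":0,"ay":0,"az":0}]' | grep force:
python3 -m inch '[{"tx":0,"ty":0,"tz":0,"ax":0,"ay":0,"az":0}]' | grep force:
python3 -m inch '[{"tx":0,"ty":0,"tz":0,"ax":0,"ay":0,"az":0}]' | grep force:
python3 -m inch '[{"tx":0,"ty":0,"tz":0,"ax":0,"ay":0,"az":0}]' | grep force:
python3 -m inch '[{"tx":0,"ty":0,"tz":0,"ax":0,"ay":0,"az":0}]' | grep force:
```

```text
t: 26.42
position: [0.5379, 0.0864, 0.1903]
ee_rot: [0.61, 0.792, 0.0, 0.0]
force: [0.3, 0.2, -0.4]
opening: 0.0253
finger_force: 60.6
force: [0.8, 1.0, -0.2]
finger_force: 60.6
force: [0.3, 0.1, -0.3]
finger_force: 60.6
force: [0.0, 1.1, -0.9]
finger_force: 60.6
force: [1.4, -0.1, -0.8]
finger_force: 60.6
force: [0.2, -0.4, -0.1]
finger_force: 60.6
force: [2.2, 0.2, 0.6]
finger_force: 60.6
```

```bash
python3 -m inch '[{"tx":0,"ty":0.00003,"tz":0.001,"ax":0,"ay":0,"az":0},{"tx":0,"ty":0,"tz":0,"ax":0,"ay":0,"az":0},{"tx":0,"ty":0,"tz":0,"ax":0,"ay":0,"az":0},{"tx":0,"ty":0,"tz":0,"ax":0,"ay":0,"az":0}]'
python3 -m inch '[{"tx":0,"ty":0,"tz":0,"ax":0,"ay":0,"az":0},{"tx":0,"ty":0,"tz":0,"ax":0,"ay":0,"az":0},{"tx":0,"ty":0,"tz":0,"ax":0,"ay":0,"az":0},{"tx":0,"ty":0,"tz":0,"ax":0,"ay":0,"az":0},{"tx":0,"ty":0,"tz":0,"ax":0,"ay":0,"az":0},{"tx":0,"ty":0,"tz":0,"ax":0,"ay":0,"az":0},{"tx":0,"ty":0,"tz":0,"ax":0,"ay":0,"az":0},{"tx":0,"ty":0,"tz":0,"ax":0,"ay":0,"az":0}]' 0
python3 rel.py n3
```

```text
t: 27.68
position: [0.5379, 0.0864, 0.1893]
ee_rot: [0.61, 0.792, 0.0, 0.0]
force: [1.1, 0.1, -0.5]
opening: 0.025
finger_force: 60.6
t: 28.68
position: [0.5379, 0.0864, 0.1893]
ee_rot: [0.61, 0.792, 0.0, 0.0]
force: [-1.1, -1.3, 0.4]
opening: 0.0856
finger_force: 0.0
[0.5379 0.0864 0.1893] [0.967 0.256 0.   ]
scene expected peak in scale frame [-1.000e-04  2.000e-03  1.568e-01]
 bail 142 [0.0102 0.0026] tilt 179.3 zmax 0.1627 x -0.052 0.0563
  y -0.012 x -0.0003 ztop 0.2256 n 6
  y -0.004 x 0.0030 ztop 0.2269 n 17
  y 0.004 x 0.0026 ztop 0.2272 n 42
  y 0.012 x 0.0013 ztop 0.2792 n 89
  y 0.020 x 0.0021 ztop 0.2864 n 9
  y 0.028 x 0.0017 ztop 0.1719 n 12
  y 0.036 x 0.0021 ztop 0.1710 n 10
  y 0.044 x 0.0021 ztop 0.1705 n 11
  y 0.052 x 0.0020 ztop 0.1706 n 12
side expected peak in scale frame [-1.000e-04  2.000e-03  1.568e-01]
 bail 98 [-0.0065  0.0007] tilt 179.4 zmax 0.1626 x -0.0547 0.0513
  y -0.020 x -0.0014 ztop 0.1706 n 8
  y -0.012 x -0.0014 ztop 0.2882 n 81
  y -0.004 x -0.0020 ztop 0.2892 n 63
  y 0.004 x -0.0037 ztop 0.2274 n 29
  y 0.012 x -0.0052 ztop 0.2277 n 25
  y 0.020 x -0.0022 ztop 0.1899 n 10
  y 0.028 x -0.0018 ztop 0.1723 n 6
  y 0.036 x -0.0021 ztop 0.1713 n 5
  y 0.044 x -0.0019 ztop 0.1718 n 5
  y 0.052 x -0.0023 ztop 0.1719 n 4
```

View pics/n3.png

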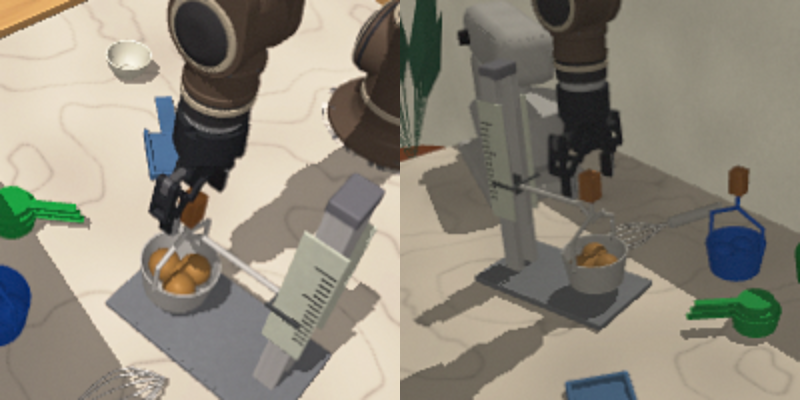

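The basket hangs upright in the hook with its grip block free between the open fingers near (192,207). The hook has sunk about 102 mm. Next I'll withdraw straight up and let it settle.

```bash
python3 -m inch '[{"tx":0,"ty":0,"tz":-0.005,"ax":0,"ay":0,"az":0},{"tx":0,"ty":0,"tz":-0.01,"ax":0,"ay":0,"az":0},{"tx":0,"ty":0,"tz":-0.015,"ax":0,"ay":0,"az":0},{"tx":0,"ty":0,"tz":-0.02,"ax":0,"ay":0,"az":0},{"tx":0,"ty":0,"tz":-0.02,"ax":0,"ay":0,"az":0},{"tx":0,"ty":0,"tz":-0.02,"ax":0,"ay":0,"az":0},{"tx":0,"ty":0,"tz":-0.02,"ax":0,"ay":0,"az":0},{"tx":0,"ty":0,"tz":-0.02,"ax":0,"ay":0,"az":0},{"tx":0,"ty":0,"tz":-0.01,"ax":0,"ay":0,"az":0},{"tx":0,"ty":0,"tz":0,"ax":0,"ay":0,"az":0},{"tx":0,"ty":0,"tz":0,"ax":0,"ay":0,"az":0},{"tx":0,"ty":0,"tz":0,"ax":0,"ay":0,"az":0},{"tx":0,"ty":0,"tz":0,"ax":0,"ay":0,"az":0},{"tx":0,"ty":0,"tz":0,"ax":0,"ay":0,"az":0},{"tx":0,"ty":0,"tz":0,"ax":0,"ay":0,"az":0},{"tx":0,"ty":0,"tz":0,"ax":0,"ay":0,"az":0},{"tx":0,"ty":0,"tz":0,"ax":0,"ay":0,"az":0},{"tx":0,"ty":0,"tz":0,"ax":0,"ay":0,"az":0},{"tx":0,"ty":0,"tz":0,"ax":0,"ay":0,"az":0},{"tx":0,"ty":0,"tz":0,"ax":0,"ay":0,"az":0}]'
python3 rel.py n4 | grep -E "^\[|bail|0.044"

```

```text
t: 31.28
position: [0.5378, 0.0865, 0.3293]
ee_rot: [0.61, 0.792, 0.0, -0.0]
force: [0.3, -0.0, 0.4]
opening: 0.0854
finger_force: 0.0
[0.5378 0.0865 0.3293] [0.967 0.256 0.   ]
  y 0.044 x 0.0023 ztop 0.1711 n 11
  y 0.044 x -0.0020 ztop 0.1729 n 7
```

View pics/n4.png

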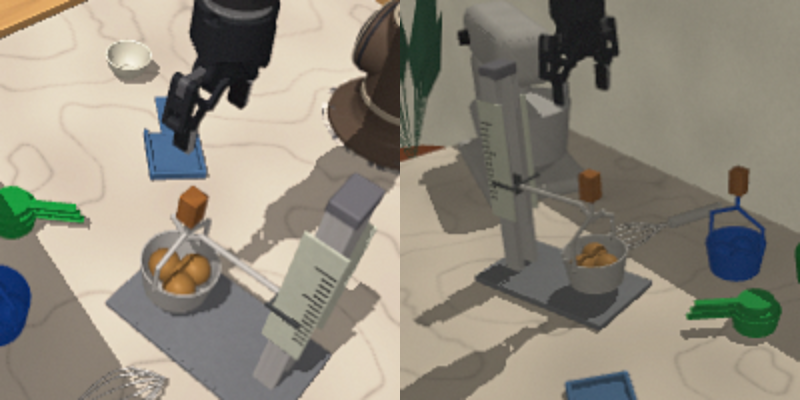

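The basket hangs still and upright at the same height as before, block at (192,207), with the gripper clear of it at about (215,100). I'll hand the job in.

```bash
python3 -c "
from rig import workorder; print(workorder.job_done())"
```

```text
the job is handed in; nothing more can be done
None
```

The steel basket hangs still and upright in the dip of the scale's hook, with the hook sunk about 102 mm (roughly 0.51 kg); the gripper is clear, nothing else was touched, and the job was handed in at about 31 s.

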